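# Finish the model garden and hold the house roof open

## Task

Get the model house ready to be looked into: two of the four white planter blocks along its front are empty, so stand the two spare wooden trees from the desk upright and fully down in them, one in each, and let go. Then take the wooden bar on the roof, raise the hinged roof to 40 degrees (within 5) and keep holding it there: it falls shut when let go, so the job finishes with you still holding the roof, with nothing else propping it. Leave everything else on the desk where it is.

Things in the scene. Friction and masses are not known exactly. Their poses are not given: they have to be found in the camera images.
- tree0_mid (a point): one of four identical turned light-wood model trees: a clipped tree with a pointed top, 76 mm tall, foot 20 mm in diameter for the lowest 21 mm (2 mm chamfer below), above it a cylindrical crown 30 mm in diameter (straight from 26 to 54 mm above the foot's underside), then a conical top; 30 g. The point is on its axis, 38 mm above the foot's underside; z is its axis. Any two of the four trees stand in planters at the start, the other two stand upright on the desk as spares.
- tree1_mid (a point): another tree, exactly like tree0_mid
- tree2_mid (a point): another tree, exactly like tree0_mid
- tree3_mid (a point): another tree, exactly like tree0_mid
- planter0_hole0 (a point): one of four identical white planter blocks, 46 x 46 mm and 16 mm high, fixed in a row (62 mm apart) along the front of the model house, with a round hole of 24 mm diameter, 2 mm chamfer, right through to the desk top. The point is the centre of the hole's mouth, 16 mm above the desk. A tree in it stands on the desk (its point 38 mm above the desk, crown clear of the block). Any two of the four are empty at the start, and the numbers say nothing about the order in the row.
- planter1_hole0 (a point): another planter hole, exactly like planter0_hole0
- planter2_hole0 (a point): another planter hole, exactly like planter0_hole0
- planter3_hole0 (a point): another planter hole, exactly like planter0_hole0
- house: the white model house, fixed to the desk: 160 mm (its x) by 200 mm (its y), walls 85 mm high; origin under its centre at desk height. Its -x side is its front, looking roughly to the robot, with the planter row 175 mm in front of the origin, parallel to its y axis. Its x axis points to the back, where the roof is hinged.
- roof_hinge (a point): middle of the roof's hinge line, 85 mm behind the house's origin (along its x) and 85.5 mm above the desk, at the underside of the roof; the hinge line runs along the house's y axis
- roof_bar (a point): middle of the round wooden lifting bar on top of the roof: 12 mm thick, along the house's y axis, 88 mm free between its two posts, its axis 38 mm above the roof's upper face. With the roof shut it is 150 mm in front of the hinge line and 43 mm above it; it moves on a circle about the hinge line
- roof (a joint): angle of the roof in rad: 0 shut and level, growing as the front edge rises (40 degrees = 0.698), stop at 1.3. The roof is a slab 185 x 222 x 5 mm of about 0.2 kg on a free hinge, overhanging the front wall by 20 mm; it falls shut from any angle when let go
- jar_base (a point): bystander: white paint jar, 42 mm in diameter, 48 mm tall; centre of its underside
- tape_base (a point): bystander: small tape roll lying flat, 56 mm outside diameter, 19 mm high; centre of its underside
- bigtape_base (a point): bystander: big masking tape roll lying flat, 110 mm outside diameter, 25 mm high; centre of its underside
- drink_base (a point): bystander: drink bottle, 64 mm in diameter, 220 mm tall; centre of its underside
- scissors_mid (a point): bystander: scissors lying flat, about 190 mm long; the pivot, 5 mm above the desk; x points to the tips
- knife_mid (a point): bystander: blue utility knife lying flat, about 170 mm long, 18 mm high; middle, 9 mm above the desk; x points to the blade
- glue: bystander: yellow glue tube lying flat, 107 mm long, 30 mm wide, 22 mm high; centre of its underside
Mind the look-alikes: they are no part of the job. What is shaped like the part that bears tree3_mid but blue or turquoise is not meant.

How it is judged:
By the outcome, as a careful person would: the job done as asked, in the order asked, and still so for the second after the job is handed in, while the arm keeps its last pose, push and grip.
It also fails if it takes over 72 s, if anything falls off the work surface, if the arm or the gripper's body presses on something with over 40 N, if the wrist force passes 120 N, or if a joint passes its speed limit or range.

## Robot

A 7-joint arm with a two-finger parallel gripper is mounted at the origin on the work surface. World frame = base frame: x ahead of the robot, y to its left, z up, the work surface at z = 0. Lengths are in m, angles in rad, forces in N, time in s.
With the tool pointing down it reaches from about 0.4 to 0.925 m from the base axis. Payload 4.1 kg.
Tool frame: the origin (TCP) lies at the very end of the fingers, on their centre line; the grasp point (between the pads) lies 19 mm behind it; y points along the fingers, x is the direction in which the jaws open and shut, and the axes are right-handed (so a half turn about y gives the same grasp; the last joint's range is limited). The gripper opens to 85 mm and grips with 20 to 120 N. Pads are 22 mm wide; open, the fingers measure 114 mm over their backs; the gripper's body (76 mm by 85 mm) begins 54 mm behind the grasp point. The pads swing forward as they close: fully open they stand 13 mm farther back than shut.
Start: joints at [1.245, 0.398, 0.045, 1.537, -0.019, 1.207, -0.051], TCP at [0.146, -0.633, 0.231] pointing down, gripper open.
Joint ranges: [-2.82, 2.82], [-0.49, 2.23], [-1.37, 1.46], [0, 2.46], [-1.36, 4.5], [0.23, 2], [-2.94, 2.94]. Speed limits (rad/s): [2.57, 2.57, 3.14, 3.14, 3.14, 3.14, 3.14].

## Interface

Orientations are given as a 3x3 rotation matrix whose columns are the frame's x, y, z axes.
In Python, from workcell import r gives the robot as it stands. The module is installed in compiled form; this text tells all that it offers.
- The arm moves only by the shell command python3 -m jog 'ROWS' [FORCE]. ROWS is JSON, a list of rows, each a list of 5 numbers: the opening in per cent of the stroke, from 0 (shut) to 100 (fully open), then the shift along the tool's x, y, z in m, then the turn about the tool's y in degrees. A call has 1 to 8 rows; each row shifts and turns the commanded pose from where the row before left it, along the tool's axes as they then stand; what a row does not reach is not made up. A row lasts 1/12 s, in which the tool goes at most 41.7 mm and 7.16 degrees, less where a joint would pass 70% of its speed; a pose out of reach is approached as far as the arm can. A call with a gripper value outside its range is refused whole. The fingers move at their own pace and stop on an object; FORCE is the grip in N (left out, the last holds). Time passes only in rows, so rows that do not move let the fingers close. It gives the time, the measured TCP pose, the force and the opening at its end, in the units of the state.
- r.get_obs(): the state, without advancing time (a new reading comes with each control period).
- r.capture(name): name is "scene" or "top" or "wrist"; returns a dict with "image" (480x640x3 uint8, red, green, blue), "vertical_fov" (degrees; the focal length in pixels is half the picture's height over the tangent of half this angle, whatever the lens; pixels are square), "cx", "cy" (the principal point, pixels), "view" (4x4, takes a point from world to camera coordinates). Camera axes: x right, y up, looking along -z (the intrinsics and any distortion apply to the point x, -y, -z); pixel columns grow to the right and rows downward; lengths in m; the calibration is good to about 2 mm. A picture is of the moment at which its call begins. There is no depth.
- r.job_done(): hands the job in, once; it reports no verdict.
The state is a dict: "time": time; "q": joint angles; "qd": joint speeds; "joint_efforts": joint torques, N m; "position": TCP position; "eef_rot": TCP orientation; "contact_force": force on the tool from outside, world axes, zero at the start; "wrist_torque": the same for the moment, N m; "opening": opening from 0.0 (shut) to 1.0 (fully open).
Only numpy, scipy, OpenCV 4.12 (cv2) and the standard library are available. Lean on these libraries where they do the work, as an engineer would, in place of code of your own. Each camera call takes 0.05 s, during which the arm holds its last target.

## Working session

There is one attempt and no reset: what is moved stays moved. The work goes in short steps, Python scripts to look and compute and a shell command to move; the robot and the scene stay as the last step left them, time stands still between calls to the robot, and variables do not carry over. Pictures are saved under pics/ and viewed, and the job is handed in when it is done.

```bash
mkdir -p pics; cat > h.py <<'E'
import numpy as np, cv2, json
from workcell import r
def cap(n,f):
    c=r.capture(n); cv2.imwrite('pics/'+f+'.png',c['image'][:,:,::-1]); 
    np.savez('pics/'+f+'.npz',view=c['view'],fov=c['vertical_fov'],cx=c['cx'],cy=c['cy'],image=c['image'])
    return c
def ld(f): 
    d=np.load('pics/'+f+'.npz'); return d
def ray(d,u,v):
    f=240/np.tan(np.radians(float(d['fov']))/2); V=d['view']
    p=np.array([(u-d['cx'])/f,-(v-d['cy'])/f,-1]); R=V[:3,:3]
    return -R.T@V[:3,3], R.T@p
def at(d,u,v,z):
    o,k=ray(d,u,v); return o+k*(z-o[2])/k[2]
def px(d,P):
    f=240/np.tan(np.radians(float(d['fov']))/2); V=d['view']
    c=V[:3,:3]@np.array(P)+V[:3,3]; return float(d['cx']-f*c[0]/c[2]), float(d['cy']+f*c[1]/c[2])
E
python3 - <<'E'
from h import *
for n in ['scene','top','wrist']:
    c=cap(n,n+'0'); print(n,{k:(np.round(v,3).tolist() if k!='image' else v.shape) for k,v in c.items()})
o=r.get_obs(); print({k:np.round(v,3).tolist() for k,v in o.items()})
E
```

```text
scene {'image': (480, 640, 3), 'vertical_fov': 44.533, 'cx': 317.825, 'cy': 237.333, 'view': [[-0.817, 0.577, 0.008, 0.46], [-0.404, -0.581, 0.707, 0.091], [0.413, 0.574, 0.707, -1.571], [0.0, 0.0, 0.0, 1.0]]}
top {'image': (480, 640, 3), 'vertical_fov': 52.809, 'cx': 319.611, 'cy': 244.335, 'view': [[0.016, -1.0, -0.008, -0.062], [0.996, 0.016, 0.089, -0.512], [-0.089, -0.01, 0.996, -1.183], [0.0, 0.0, 0.0, 1.0]]}
wrist {'image': (480, 640, 3), 'vertical_fov': 64.317, 'cx': 319.286, 'cy': 241.683, 'view': [[0.226, -0.974, -0.002, -0.65], [0.927, 0.216, -0.306, 0.042], [0.298, 0.068, 0.952, -0.379], [0.0, 0.0, 0.0, 1.0]]}
{'time': 0.15, 'q': [1.245, 0.399, 0.045, 1.538, -0.019, 1.207, -0.051], 'qd': [-0.001, -0.001, -0.002, -0.004, -0.002, -0.001, 0.001], 'joint_efforts': [0.002, -47.556, 1.366, -25.452, 0.012, 0.006, 0.0], 'position': [0.146, -0.633, 0.231], 'eef_rot': [[0.225, -0.0, 0.974], [-0.974, 0.001, 0.225], [-0.001, -1.0, -0.0]], 'contact_force': [-0.715, -0.354, -0.008], 'wrist_torque': [-0.011, -0.029, -0.031], 'opening': 1.0}
```

View pics/scene0.png

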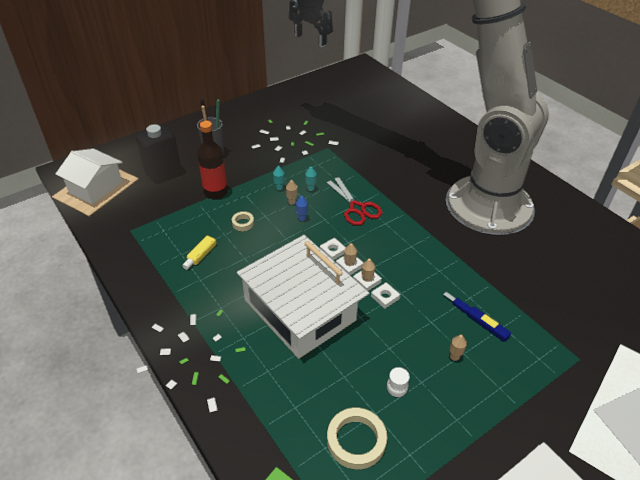

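View pics/top0.png

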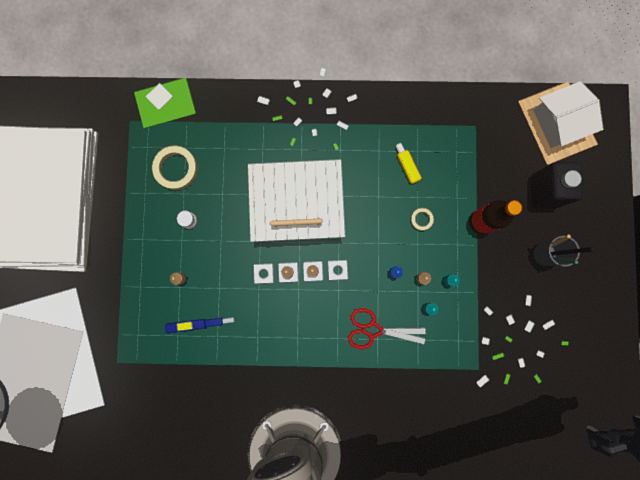

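View pics/wrist0.png

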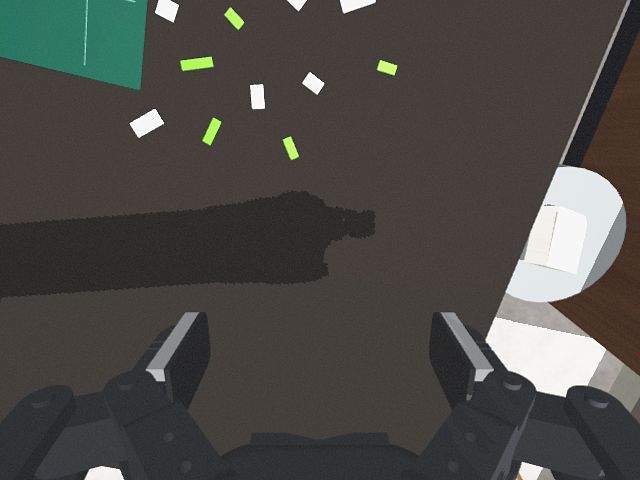

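Candidates in the top view for a spare tree are wooden (178,279), wooden (424,279), blue (396,272), teal (452,281) and teal (431,309). The wooden ones at (288,272) and (313,271) already stand in planters. I choose the two wooden ones at (178,279) and (424,279). The empty planters are at (264,273) and (338,270). I'll check these in close crops.

```bash
python3 - <<'E'
from h import *
a=ld('top0')['image']; 
def cr(x0,y0,w,h,s): return cv2.resize(a[y0:y0+h,x0:x0+w],(w*s,h*s),interpolation=cv2.INTER_CUBIC)
cv2.imwrite('pics/c1.png',np.vstack([cr(240,255,130,40,6),np.hstack([cr(160,260,65,40,6),cr(385,260,65,40,6)])])[:,:,::-1])
cv2.imwrite('pics/c2.png',cr(235,150,120,100,6)[:,:,::-1])
b=ld('scene0')['image']
cv2.imwrite('pics/c3.png',np.vstack([cv2.resize(b[225:315,300:410],(660,540),interpolation=cv2.INTER_CUBIC)])[:,:,::-1])
E
```

```text
(no output)
```

View pics/c1.png

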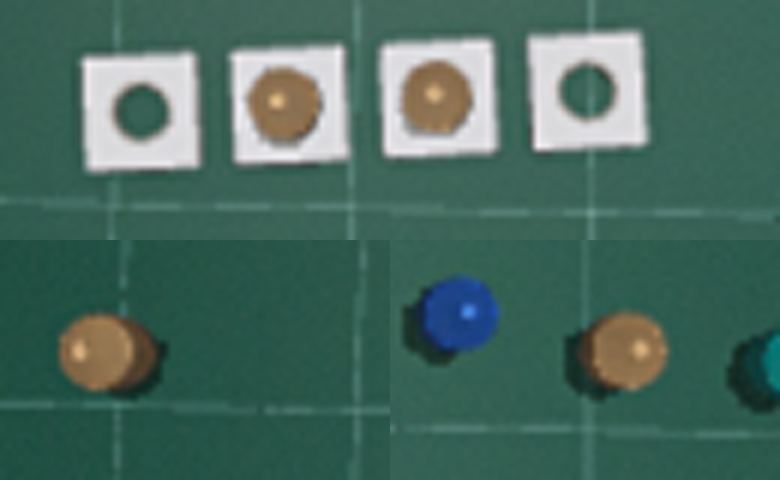

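View pics/c2.png

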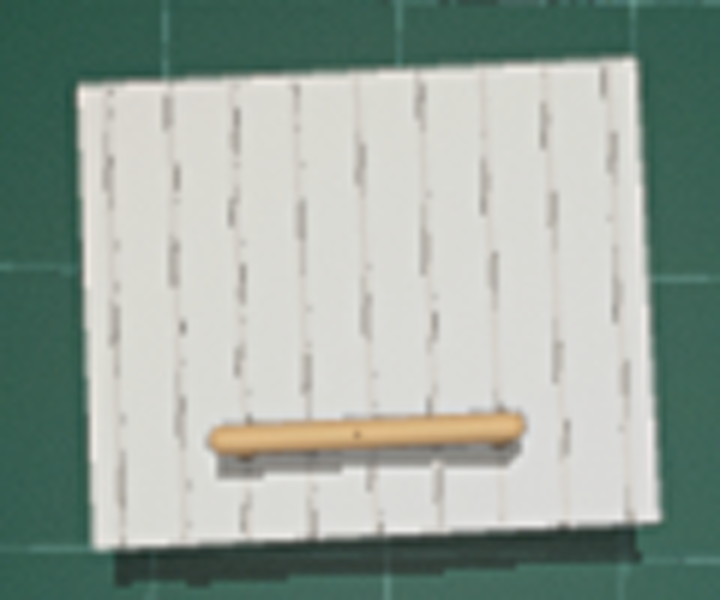

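View pics/c3.png

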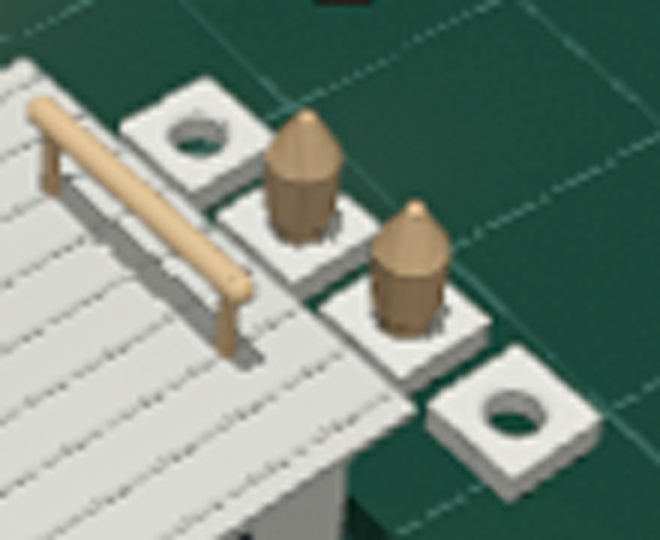

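```bash
python3 - <<'E'
from h import *
t=ld('top0'); s=ld('scene0')
cc=lambda x0,y0,u,v:(x0+(u+.5)/6-.5,y0+(v+.5)/6-.5)
P=np.round
print('holeL',P(at(t,*cc(240,255,141,111),.016),4)); print('holeR',P(at(t,*cc(240,255,587,91),.016),4))
print('pTreeA crown',P(at(t,*cc(240,255,283,104),.054),4),P(at(t,*cc(240,255,435,97),.054),4))
print('tL tip',P(at(t,*cc(160,260,80,112),.076),4),'crown',P(at(t,*cc(160,260,97,112),.054),4))
print('tR tip',P(at(t,*cc(385,260,250,108),.076),4),'crown',P(at(t,*cc(385,260,238,110),.054),4))
print('bar ends',P(at(t,*cc(235,150,212,440),.1285),4),P(at(t,*cc(235,150,524,424),.1285),4))
for n,c in dict(bl=(94,550),br=(661,521),tr=(636,58),tl=(77,84)).items(): print(n,P(at(t,*cc(235,150,*c),.0905),4))
# scene checks
print('scene holeL',P(at(s,*cc(300,225,515,413),.016),4),'R',P(at(s,*cc(300,225,197,136),.016),4))
print('scene tips planter',P(at(s,*cc(300,225,306,113),.076),4),P(at(s,*cc(300,225,415,204),.076),4))
b=s['image']
cr=lambda x0,y0,w,h,k: cv2.resize(b[y0:y0+h,x0:x0+w],(w*k,h*k),interpolation=cv2.INTER_CUBIC)
cv2.imwrite('pics/c4.png',np.hstack([cr(435,325,50,50,8),cr(270,170,50,50,8)])[:,:,::-1])
E
```

```text
holeL [0.4392 0.0867 0.016 ]
holeR [ 0.4505 -0.0987  0.016 ]
pTreeA crown [0.4419 0.0247 0.054 ] [ 0.4457 -0.0365  0.054 ]
tL tip [0.4218 0.293  0.076 ] crown [0.4222 0.293  0.054 ]
tR tip [ 0.4331 -0.3072  0.076 ] crown [ 0.4328 -0.307   0.054 ]
bar ends [0.5507 0.06   0.1285] [ 0.5587 -0.0587  0.1285]
bl [0.5115 0.1096 0.0905]
br [ 0.5264 -0.1129  0.0905]
tr [ 0.7117 -0.1007  0.0905]
tl [0.6979 0.1218 0.0905]
scene holeL [0.4396 0.09   0.016 ] R [ 0.4522 -0.0957  0.016 ]
scene tips planter [ 0.446  -0.0358  0.076 ] [0.4415 0.0255 0.076 ]
```

View pics/c4.png

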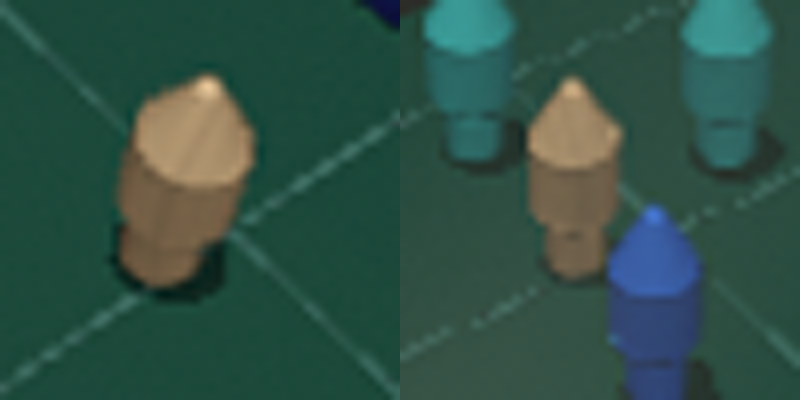

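Top-crop readings: spare trees' tips at (172.9,278.3) and (426.3,277.6), empty holes at (263.1,273.2) and (337.4,269.8). The two wooden spares are confirmed against the blue and teal look-alikes. House yaw is about 3.7°.

```bash
cat >> h.py <<'E'
def plan(tgt,yaw,n,op=100,opt=None):
    o=r.get_obs(); p=np.array(o['position']); R=np.array(o['eef_rot']); th=np.degrees(np.arctan2(R[1,0],R[0,0]))
    d=(np.array(tgt)-p)/n; dt=((yaw-th+180)%360-180)/n; rows=[]
    for i in range(n):
        a=np.radians(th+dt*i); x=np.array([np.cos(a),np.sin(a),0]); y=np.array([0,0,-1]); z=np.cross(x,y)
        rows.append([op,round(float(d@x),4),round(float(d@y),4),round(float(d@z),4),round(-dt,2)])
    print('at',p.round(4),'yaw',th.round(2),'step',np.linalg.norm(d).round(4))
    print('\n'.join(json.dumps(q) for q in rows))
E
python3 -c "
from h import *
plan([.400,-.307,.17],3.7,13,60)"
```

```text
at [ 0.1461 -0.6329  0.2305] yaw -77.0 step 0.0321
[60, -0.02, 0.0047, 0.0247, -6.21]
[60, -0.0172, 0.0047, 0.0267, -6.21]
[60, -0.0143, 0.0047, 0.0284, -6.21]
[60, -0.0111, 0.0047, 0.0298, -6.21]
[60, -0.0078, 0.0047, 0.0308, -6.21]
[60, -0.0044, 0.0047, 0.0315, -6.21]
[60, -0.001, 0.0047, 0.0318, -6.21]
[60, 0.0024, 0.0047, 0.0317, -6.21]
[60, 0.0058, 0.0047, 0.0312, -6.21]
[60, 0.0092, 0.0047, 0.0304, -6.21]
[60, 0.0124, 0.0047, 0.0293, -6.21]
[60, 0.0155, 0.0047, 0.0277, -6.21]
[60, 0.0184, 0.0047, 0.0259, -6.21]
```

```bash
python3 -m jog '[[60,-0.02,0.0047,0.0247,-6.2],[60,-0.0172,0.0047,0.0267,-6.2],[60,-0.0143,0.0047,0.0284,-6.2],[60,-0.0111,0.0047,0.0298,-6.2],[60,-0.0078,0.0047,0.0308,-6.2],[60,-0.0044,0.0047,0.0315,-6.2],[60,-0.001,0.0047,0.0318,-6.2]]'
python3 -m jog '[[60,0.0024,0.0047,0.0317,-6.2],[60,0.0058,0.0047,0.0312,-6.2],[60,0.0092,0.0047,0.0304,-6.2],[60,0.0124,0.0047,0.0293,-6.2],[60,0.0155,0.0047,0.0277,-6.2],[60,0.0184,0.0047,0.0259,-6.2],[60,0,0,0,0]]'
python3 - <<'E'
from h import *
c=cap('wrist','w1'); d=ld('w1'); print(r.get_obs()['q'],ray(d,320,240))
print('pred tip',px(d,[.433,-.307,.076]),'crown',px(d,[.433,-.307,.054]))
E
```

```text
time: 0.73
position: [0.2837, -0.4565, 0.198]
eef_rot: [[0.836, -0.0, 0.549], [-0.549, 0.0, 0.836], [-0.0, -1.0, -0.0]]
contact_force: [0.8, -0.6, -0.3]
opening: 0.6
time: 1.32
position: [0.4045, -0.3008, 0.1696]
eef_rot: [[0.997, 0.002, -0.076], [0.076, 0.004, 0.997], [0.002, -1.0, 0.004]]
contact_force: [-0.1, 0.9, 0.7]
opening: 0.6
[ 0.90243861  0.21584623 -0.38632677  1.941832    0.0939726   1.00213678
  0.54355014] (array([ 0.3973051 , -0.2245307 ,  0.31199812]), array([ 0.02728953, -0.29681852, -0.95455591]))
pred tip (362.85682262793574, 256.4035950848546) crown (359.41998968162574, 245.92479145847017)
```

View pics/w1.png

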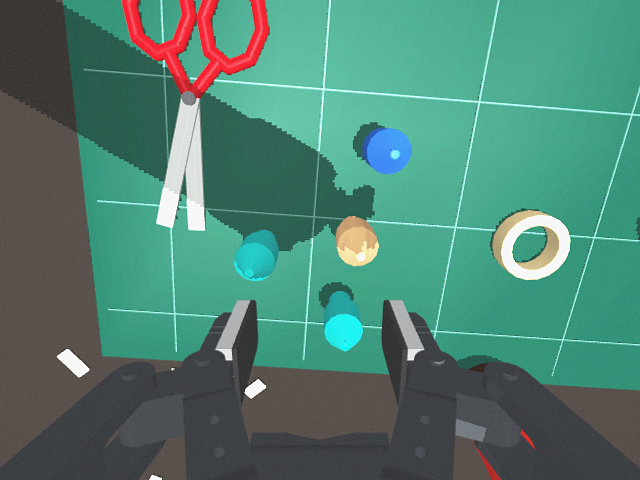

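Wrist view: the wooden tree's tip is at (361,257), against (363,256) predicted, so the estimate is good to 1 mm. Teals are at (256,265) and (343,335), blue at (388,151). Next I align and descend.

```bash
python3 -c "
from h import *
d=ld('w1')
print(at(d,361,257,.076),at(d,249,272,.076),at(d,345,346,.076),at(d,395,154,.076))
plan([.4325,-.307,.10],3.7,2,60)"
```

```text
[ 0.43182977 -0.30750764  0.076     ] [ 0.35872036 -0.32377263  0.076     ] [ 0.42792749 -0.3751742   0.076     ] [ 0.44501511 -0.24009984  0.076     ]
at [ 0.4025 -0.3041  0.1698] yaw 4.02 step 0.038
[60, 0.0149, 0.0349, -0.0025, 0.16]
[60, 0.0149, 0.0349, -0.0025, 0.16]
```

```bash
python3 -m jog '[[60,0.0162,0.03,-0.001,0],[60,0.0162,0.03,-0.001,0],[60,0,0,0,0],[60,0,0,0,0]]'
python3 -c "
from h import *
plan([.4323,-.3072,.024],3.7,3,60)"
```

```text
time: 1.7
position: [0.4314, -0.3076, 0.1087]
eef_rot: [[0.998, -0.004, -0.062], [0.062, 0.002, 0.998], [-0.004, -1.0, 0.003]]
contact_force: [0.1, -0.3, -0.3]
opening: 0.599
at [ 0.4314 -0.3076  0.1087] yaw 3.56 step 0.0283
[60, 0.0003, 0.0282, 0.0001, -0.05]
[60, 0.0003, 0.0282, 0.0001, -0.05]
[60, 0.0003, 0.0282, 0.0001, -0.05]
```

```bash
python3 -m jog '[[60,0.0003,0.029,0,0],[60,0.0003,0.029,0,0],[60,0.0003,0.028,0,0],[60,0,0,0,0],[60,0,0,0,0]]'
python3 -m jog '[[25,0,0,0,0],[20,0,0,0,0],[20,0,0,0,0],[20,0,0,0,0],[20,0,0,0,0],[20,0,0,0,0]]' 30
python3 -m jog '[[20,0,-0.03,0,0],[20,0,-0.03,0,0],[20,0,-0.03,0,0],[20,0,-0.02,0,0],[20,0,0,0,0],[20,0,0,0,0]]'
python3 - <<'E'
from h import *
cap('wrist','w2'); cap('scene','s2')
b=ld('s2')['image']; w=ld('w2')['image']
cv2.imwrite('pics/c5.png',np.hstack([w[:,:,::-1][150:450,160:480],cv2.resize(b[120:240,260:340],(320,300)*1 if 0 else (320,480))[:300,:,::-1]]))
E
```

```text
time: 2.12
position: [0.4327, -0.3085, 0.0248]
eef_rot: [[0.998, -0.001, -0.061], [0.061, -0.0, 0.998], [-0.001, -1.0, -0.0]]
contact_force: [-0.3, -0.0, -0.2]
opening: 0.6
time: 2.62
position: [0.4352, -0.3091, 0.0267]
eef_rot: [[0.998, 0.003, -0.062], [0.062, -0.003, 0.998], [0.003, -1.0, -0.003]]
contact_force: [-1.4, -0.5, 8.7]
opening: 0.343
time: 3.12
position: [0.4348, -0.3084, 0.1363]
eef_rot: [[0.998, 0.003, -0.063], [0.063, -0.003, 0.998], [0.003, -1.0, -0.003]]
contact_force: [-0.3, -0.0, -0.6]
opening: 0.346
```

View pics/w2.png

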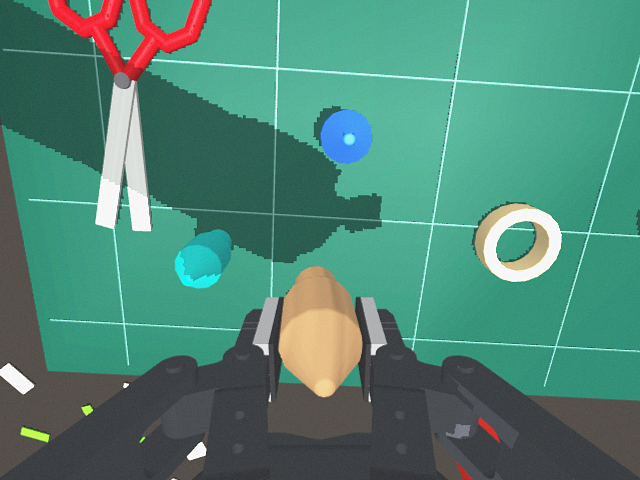

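View pics/s2.png

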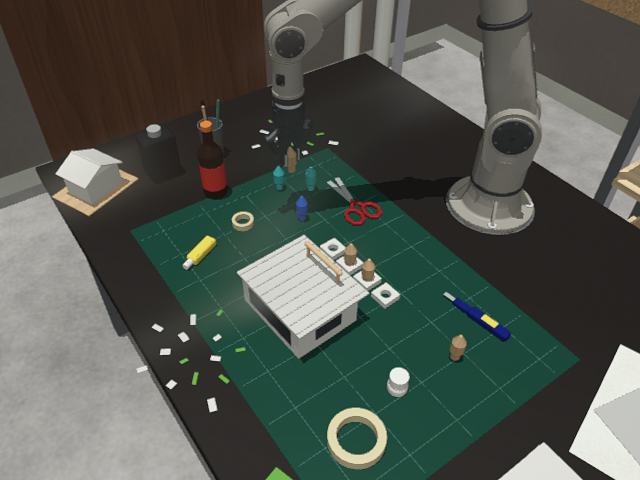

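Wrist view: the tree sits upright between the pads, tip at (324,387). I'll check its offset in the tool and the hole position.

```bash
python3 - <<'E'
from h import *
d=ld('w2'); o=r.get_obs(); p=np.array(o['position']);R=np.array(o['eef_rot'])
for dz in (0,.002,.004):
  f=lambda a,x=0: px(d,p+R@np.array([x,a,dz]))
  print(dz,'tip',np.round(f(.0267-.076),1),'shoulderL',np.round(f(.0267-.054,-.015),1),'R',np.round(f(.0267-.054,.015),1),'foot far edge',np.round(px(d,p+R@np.array([0,.0247,dz+.010])),1), 'crownbottom', np.round(px(d,p+R@np.array([0,.0007,dz+.015])),1))
plan([.4505,-.11,.14],3.7,6,20)
E
```

```text
0 tip [317.6 387.1] shoulderL [275.1 345.4] R [360.  345.3] foot far edge [317.5 265. ] crownbottom [317.6 275.1]
0.002 tip [317.6 381.5] shoulderL [274.9 340.4] R [360.2 340.3] foot far edge [317.5 261. ] crownbottom [317.6 270.6]
0.004 tip [317.6 375.8] shoulderL [274.8 335.5] R [360.4 335.4] foot far edge [317.5 257.1] crownbottom [317.6 266. ]
at [ 0.4331 -0.3074  0.1337] yaw 3.59 step 0.033
[20, 0.005, -0.001, 0.0326, -0.02]
[20, 0.005, -0.001, 0.0326, -0.02]
[20, 0.005, -0.001, 0.0326, -0.02]
[20, 0.005, -0.001, 0.0326, -0.02]
[20, 0.005, -0.001, 0.0326, -0.02]
[20, 0.005, -0.001, 0.0326, -0.02]
```

```bash
python3 -m jog '[[20,0.004,0,0.031,0],[20,0.004,0,0.031,0],[20,0.004,0,0.031,0],[20,0.005,0,0.031,0],[20,0.005,0,0.03,0],[20,0.005,0,0.03,0],[20,0,0,0,0],[20,0,0,0,0]]'
python3 - <<'E'
from h import *
cap('wrist','w3'); d=ld('w3'); print(r.get_obs()['position'])
print(px(d,[.4505,-.0987,.016]),px(d,[.4392,.0867,.016]),px(d,[.4463,-.0361,.076]))
E
```

```text
time: 3.88
position: [0.4485, -0.1204, 0.1331]
eef_rot: [[0.998, -0.002, -0.067], [0.067, 0.001, 0.998], [-0.002, -1.0, 0.001]]
contact_force: [0.3, -0.5, 0.0]
opening: 0.344
[ 0.44834225 -0.12210325  0.13316148]
(326.03698102498726, 203.82407146401377) (330.6048029589339, -132.3690623420923) (328.7934294257874, 104.10501323440533)
```

View pics/w3.png

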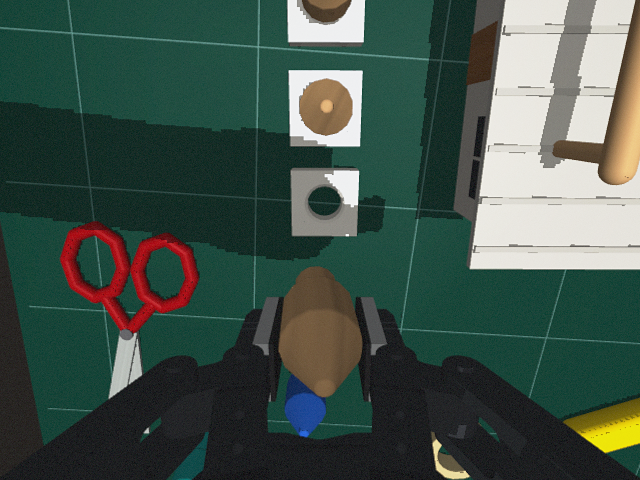

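Wrist view: the hole is at (324.5,201.5), against (326,204) predicted. The planted tree's tip is at (327,106).

```bash
python3 - <<'E'
from h import *
d=ld('w3'); w=d['image']
print(at(d,324.5,201.5,.016),at(d,327,106,.076))
cv2.imwrite('pics/c6.png',cv2.resize(w[160:280,260:400],(700,600),interpolation=cv2.INTER_CUBIC)[:,:,::-1])
E
```

```text
[ 0.44932102 -0.09714577  0.016     ] [ 0.44548647 -0.0370361   0.076     ]
```

View pics/c6.png

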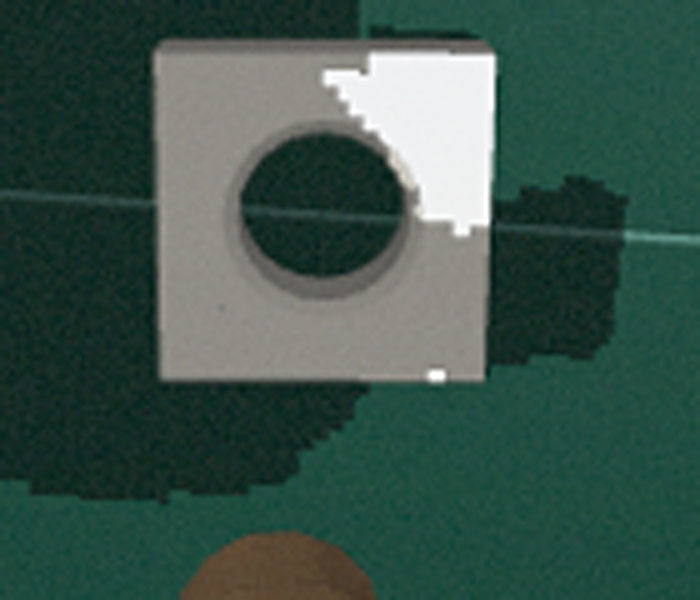

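```bash
python3 -m jog '[[20,0.0015,0,0.012,0],[20,0.0015,0.02,0.012,0],[20,0,0.025,0,0],[20,0,0.025,0,0],[20,0,0,0,0],[20,0,0,0,0],[20,0,0,0,0]]'
python3 - <<'E'
from h import *
cap('wrist','w4'); d=ld('w4'); cap('scene','s4'); cap('top','t4'); print(r.get_obs()['position'],r.get_obs()['contact_force'])
b=ld('s4')['image'][210:310,300:400]; w=d['image'][100:420,140:500];t=ld('t4')['image'][240:300,240:350]
cv2.imwrite('pics/c7.png',np.hstack([cv2.resize(w,(400,355)),cv2.resize(b,(355,355))])[:,:,::-1])
E
```

```text
time: 4.52
position: [0.4512, -0.0992, 0.0648]
eef_rot: [[0.998, 0.001, -0.061], [0.061, -0.0, 0.998], [0.001, -1.0, -0.0]]
contact_force: [0.4, -0.2, 0.1]
opening: 0.343
[ 0.45186281 -0.09888076  0.06551715] [-0.44902404 -0.03810637 -0.11390243]
```

View pics/c7.png

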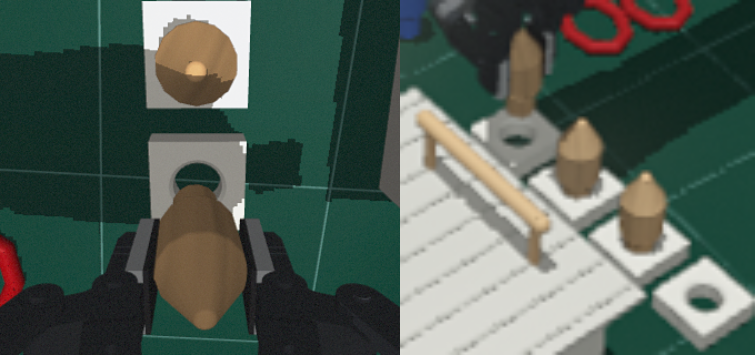

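```bash
python3 -m jog '[[20,-0.0015,0,0.0005,0],[20,0,0,0,0],[20,0,0,0,0],[20,0,0,0,0],[20,0,0,0,0]]'; python3 -m jog '[[20,0,0.015,0,0],[20,0,0.006,0,0],[20,0,0,0,0],[20,0,0,0,0]]'
python3 -m jog '[[20,0,0.006,0,0],[20,0,0.006,0,0],[20,0,0.004,0,0],[20,0,0,0,0],[20,0,0,0,0]]'
python3 - <<'E'
from h import *
cap('wrist','w5'); d=ld('w5'); cap('scene','s5'); print(r.get_obs()['position'],r.get_obs()['contact_force'])
b=ld('s5')['image'][210:310,300:400]; w=d['image'][100:420,140:500]
cv2.imwrite('pics/c8.png',np.hstack([cv2.resize(w,(400,355)),cv2.resize(b,(355,355))])[:,:,::-1])
E
```

```text
time: 5.08
position: [0.4492, -0.0978, 0.0643]
eef_rot: [[0.998, 0.0, -0.063], [0.063, -0.0, 0.998], [0.0, -1.0, -0.0]]
contact_force: [0.2, -0.4, -0.8]
opening: 0.342
time: 5.42
position: [0.4488, -0.0976, 0.043]
eef_rot: [[0.998, -0.001, -0.063], [0.063, 0.0, 0.998], [-0.001, -1.0, 0.0]]
contact_force: [0.2, -0.5, -0.8]
opening: 0.347
time: 5.83
position: [0.4498, -0.0982, 0.027]
eef_rot: [[0.998, 0.001, -0.063], [0.063, -0.0, 0.998], [0.001, -1.0, -0.0]]
contact_force: [3.8, -3.5, -2.9]
opening: 0.34
[ 0.44974677 -0.09823674  0.02716537] [ 3.34763133 -3.91064748 -4.55936209]
```

View pics/c8.png

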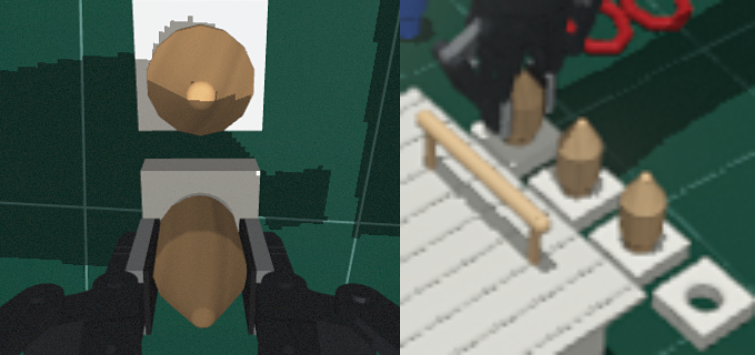

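Tree is in the hole at floor height (TCP z 27 mm, same as at the grasp). I release and lift.

```bash
python3 -m jog '[[20,0,0.001,0,0],[30,0,0,0,0],[60,0,0,0,0],[60,0,0,0,0],[60,0,0,0,0],[60,0,0,0,0]]'
python3 -m jog '[[60,0,-0.02,0,0],[60,0,-0.03,0,0],[60,0,-0.04,0,0],[60,0,-0.03,0,-2],[60,0,0,0.03,0],[60,0,0,0.03,0]]'
python3 - <<'E'
from h import *
cap('scene','s6');cap('top','t6'); 
b=ld('s6')['image'][210:310,300:400]; w=ld('t6')['image'][240:300,240:350]
cv2.imwrite('pics/c9.png',np.hstack([cv2.resize(w,(440,240)),cv2.resize(b,(360,360))[:240]])[:,:,::-1])
plan([.425,.25,.15],3.7,8,60)
E
```

```text
time: 6.43
position: [0.4481, -0.0971, 0.0258]
eef_rot: [[0.998, -0.002, -0.063], [0.063, 0.001, 0.998], [-0.002, -1.0, 0.001]]
contact_force: [-0.4, 0.4, 0.5]
opening: 0.6
time: 6.93
position: [0.4446, -0.0387, 0.1481]
eef_rot: [[0.996, 0.004, -0.093], [0.093, -0.001, 0.996], [0.004, -1.0, -0.001]]
contact_force: [-0.6, 0.8, -0.3]
opening: 0.599
at [ 0.4427 -0.0332  0.1467] yaw 6.01 step 0.0355
[60, 0.0015, -0.0004, 0.0354, 0.29]
[60, 0.0013, -0.0004, 0.0354, 0.29]
[60, 0.0012, -0.0004, 0.0355, 0.29]
[60, 0.001, -0.0004, 0.0355, 0.29]
[60, 0.0008, -0.0004, 0.0355, 0.29]
[60, 0.0006, -0.0004, 0.0355, 0.29]
[60, 0.0004, -0.0004, 0.0355, 0.29]
[60, 0.0003, -0.0004, 0.0355, 0.29]
```

View pics/c9.png

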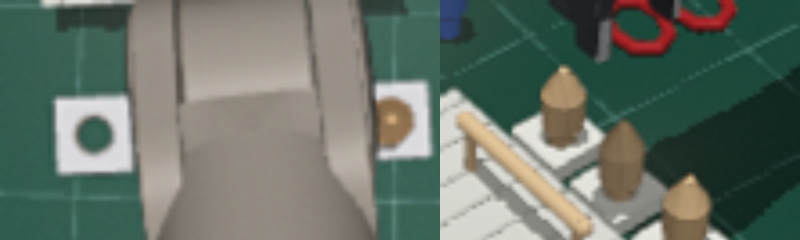

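The first tree stands fully down in its planter, level with its neighbours. On to the left tree.

```bash
python3 -m jog '[[60,0,0,0.036,0.3],[60,0,0,0.036,0.3],[60,0,0,0.036,0.3],[60,0,0,0.036,0.3],[60,0,0,0.036,0.3],[60,0,0,0.036,0.3],[60,0,0,0.036,0],[60,0,0,0,0]]'
python3 -m jog '[[60,0,0,0,0],[60,0,0,0,0]]'
python3 - <<'E'
from h import *
cap('wrist','w7'); d=ld('w7'); print(r.get_obs()['position'], np.round(r.get_obs()['q'],2))
print('pred tip',px(d,[.4218,.293,.076]))
plan([.422,.293,.1],3.7,2,60)
E
```

```text
time: 7.7
position: [0.421, 0.2212, 0.1467]
eef_rot: [[0.997, 0.0, -0.077], [0.077, 0.006, 0.997], [0.001, -1.0, 0.006]]
contact_force: [1.0, 0.4, 0.4]
opening: 0.598
time: 7.87
position: [0.4223, 0.212, 0.1455]
eef_rot: [[0.998, -0.002, -0.066], [0.066, -0.001, 0.998], [-0.002, -1.0, -0.001]]
contact_force: [0.5, -0.2, 0.4]
opening: 0.596
[0.42251987 0.2112883  0.14552449] [ 0.12  0.23 -0.76  2.03  0.2   0.95 -0.68]
pred tip (330.78283597945324, 111.54623200072453)
at [0.4225 0.2113 0.1455] yaw 3.7 step 0.0468
[60, 0.0024, 0.0228, 0.0408, -0.0]
[60, 0.0024, 0.0228, 0.0408, -0.0]
```

View pics/w7.png

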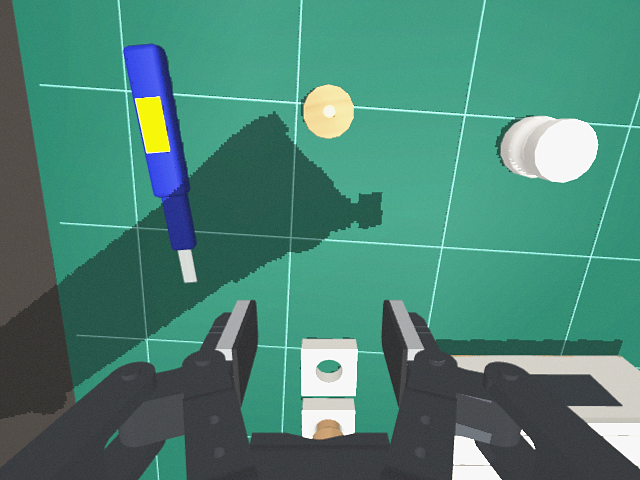

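Wrist view: wooden tree's tip at (329,111.5), against (330.8,111.5) predicted. The jar at (550,150) is clear.

```bash
python3 -m jog '[[60,0.0022,0.012,0.027,0],[60,0.0022,0.012,0.027,0],[60,0.0012,0.02,0.027,0],[60,0,0,0,0],[60,0,0,0,0],[60,0,0,0,0]]'
python3 -c "
from h import *
plan([.4218,.293,.024],3.7,3,60)"
```

```text
time: 8.42
position: [0.4234, 0.2921, 0.1019]
eef_rot: [[0.998, -0.001, -0.064], [0.064, -0.002, 0.998], [-0.001, -1.0, -0.002]]
contact_force: [0.3, 0.2, 0.3]
opening: 0.6
at [0.4234 0.2921 0.1019] yaw 3.67 step 0.026
[60, -0.0005, 0.026, 0.0003, -0.01]
[60, -0.0005, 0.026, 0.0003, -0.01]
[60, -0.0005, 0.026, 0.0003, -0.01]
```

```bash
python3 -m jog '[[60,-0.0005,0.026,0.0002,0],[60,-0.0003,0.026,0.0002,0],[60,-0.0003,0.025,0.0002,0],[60,0,0,0,0],[60,0,0,0,0],[60,0,0,0,0]]'
python3 -m jog '[[25,0,0,0,0],[20,0,0,0,0],[20,0,0,0,0],[20,0,0,0,0],[20,0,0,0,0],[20,0,0,0,0]]' 30
python3 -m jog '[[20,0,-0.03,0,0],[20,0,-0.03,0,0],[20,0,-0.03,0,0],[20,0,-0.02,0,0],[20,0,0,0,0],[20,0,0,0,0]]'
python3 - <<'E'
from h import *
plan([.437,.11,.135],3.7,6,20)
E
```

```text
time: 8.92
position: [0.4231, 0.2944, 0.0267]
eef_rot: [[0.998, 0.002, -0.064], [0.064, 0.001, 0.998], [0.002, -1.0, 0.0]]
contact_force: [0.1, 0.3, 0.1]
opening: 0.6
time: 9.42
position: [0.423, 0.2954, 0.0269]
eef_rot: [[0.998, 0.003, -0.066], [0.066, 0.001, 0.998], [0.003, -1.0, 0.0]]
contact_force: [-0.4, -0.1, 6.5]
opening: 0.346
time: 9.92
position: [0.4226, 0.2952, 0.1365]
eef_rot: [[0.998, 0.003, -0.066], [0.066, 0.001, 0.998], [0.003, -1.0, 0.001]]
contact_force: [0.2, 0.2, 0.2]
opening: 0.341
at [0.4226 0.2952 0.1365] yaw 3.78 step 0.031
[20, 0.0004, 0.0003, -0.031, 0.01]
[20, 0.0004, 0.0003, -0.031, 0.01]
[20, 0.0004, 0.0003, -0.031, 0.01]
[20, 0.0004, 0.0003, -0.031, 0.01]
[20, 0.0004, 0.0003, -0.031, 0.01]
[20, 0.0004, 0.0003, -0.031, 0.01]
```

```bash
python3 -m jog '[[20,0.0005,0,-0.033,0],[20,0.0005,0,-0.033,0],[20,0.0005,0,-0.033,0],[20,0.0005,0,-0.033,0],[20,0.0005,0,-0.033,0],[20,0.0005,0,-0.033,0],[20,0.0005,0,-0.033,0],[20,0,0,0,0]]'
python3 -m jog '[[20,0,0,0,0],[20,0,0,0,0],[20,0,0,0,0]]'
python3 - <<'E'
from h import *
cap('wrist','w8'); d=ld('w8'); w=d['image']; o=r.get_obs();p=np.array(o['position']);R=np.array(o['eef_rot']);print(p)
print(px(d,[.4392,.0867,.016]))
for dz in (-.002,0,.002):print(dz,px(d,p+R@np.array([0,.0267-.076,dz])),px(d,p+R@np.array([0,.0247,dz+.010])))
cv2.imwrite('pics/c10.png',cv2.resize(w[150:420,230:410],(540,810),interpolation=cv2.INTER_CUBIC)[:600,:,::-1])
E
```

```text
time: 10.58
position: [0.4393, 0.0568, 0.1333]
eef_rot: [[0.998, -0.004, -0.056], [0.056, -0.005, 0.998], [-0.005, -1.0, -0.004]]
contact_force: [0.2, -0.1, -0.2]
opening: 0.346
time: 10.83
position: [0.44, 0.0658, 0.1347]
eef_rot: [[0.998, -0.001, -0.069], [0.069, 0.001, 0.998], [-0.001, -1.0, 0.001]]
contact_force: [-0.3, 0.6, -0.2]
opening: 0.341
[0.44015001 0.06598251 0.1348481 ]
(321.63015190313615, 204.1498221099581)
-0.002 (322.90028484440785, 400.9727758364312) (321.55572516348116, 273.0038954865727)
0 (322.9275105887851, 395.3434649372016) (321.568121497594, 269.054745251668)
0.002 (322.95503592837554, 389.65220845538477) (321.5806027656859, 265.0785372560076)
```

View pics/w8.png

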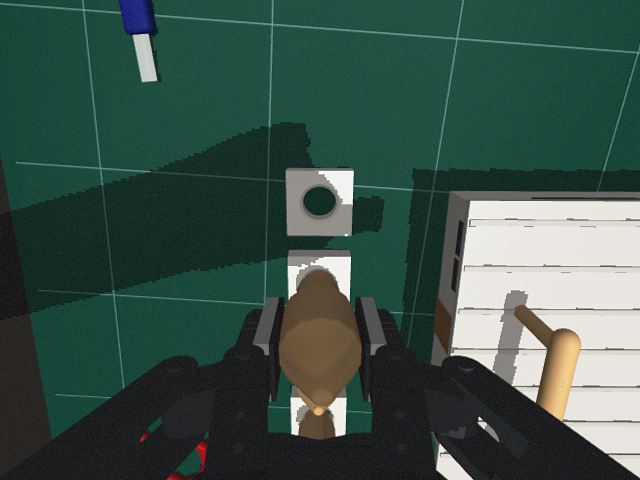

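View pics/c10.png

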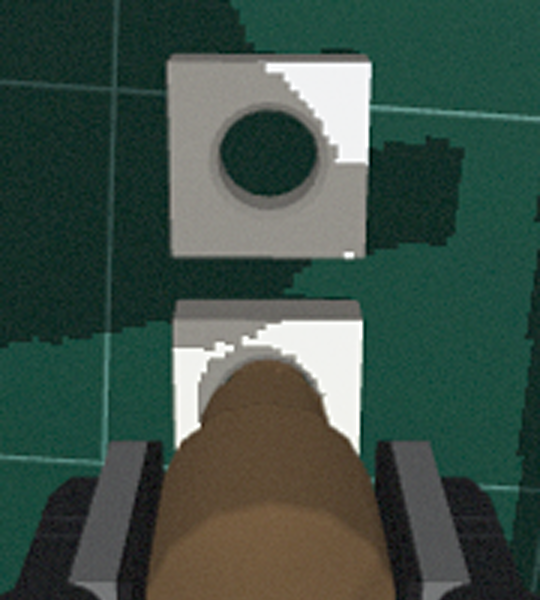

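Wrist view: the empty hole's mouth is at (319.5,201.8). The tree's tip at (318,410) shows it tilted a few degrees, but its foot is centred on the tool. Next I move over the hole and lower.

```bash
python3 -m jog '[[20,0.0001,0,0.01,0],[20,0.0001,0.02,0.011,0],[20,0,0.025,0,0],[20,0,0.025,0,0],[20,0,0,0,0],[20,0,0,0,0],[20,0,0,0,0],[20,0,0,0,0]]'
python3 -m jog '[[20,0,0,0,0],[20,0,0,0,0],[20,0,0,0,0]]'
python3 - <<'E'
from h import *
cap('wrist','w9'); d=ld('w9'); cap('scene','s9'); cap('top','t9'); print(r.get_obs()['position'],r.get_obs()['contact_force'])
b=ld('s9')['image'][230:330,330:430]; w=d['image'][100:420,140:500]
cv2.imwrite('pics/c11.png',np.hstack([cv2.resize(w,(400,355)),cv2.resize(b,(355,355))])[:,:,::-1])
E
```

```text
time: 11.55
position: [0.4407, 0.0861, 0.0666]
eef_rot: [[0.998, 0.003, -0.067], [0.067, 0.0, 0.998], [0.003, -1.0, 0.0]]
contact_force: [0.5, 0.4, 0.1]
opening: 0.342
time: 11.8
position: [0.4399, 0.0854, 0.0659]
eef_rot: [[0.998, 0.002, -0.066], [0.066, -0.0, 0.998], [0.002, -1.0, -0.0]]
contact_force: [-0.8, 1.0, -0.2]
opening: 0.339
[0.43954062 0.0853638  0.0654167 ] [-0.04332685  0.45285757 -0.72652748]
```

View pics/c11.png

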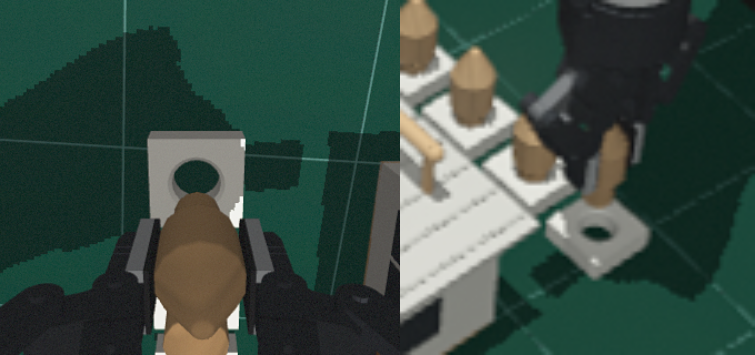

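```bash
python3 - <<'E'
from h import *
for n,H,p in (('w4',[.4505,-.0987,.016],[.45186,-.09888,.06552]),('w9',[.4392,.0867,.016],[.43954,.08536,.06542])):
    d=ld(n); p=np.array(p); 
    print(n,'hole',np.round(px(d,H),1),'TCP foot far edge',np.round(px(d,p+np.array([-.0007,.010,-.0247])),1),'tip',np.round(px(d,p+np.array([0,0,.0493])),1))
a=[cv2.resize(ld(n)['image'][200:420,250:390],(350,550),interpolation=cv2.INTER_CUBIC) for n in('w4','w9')]
cv2.imwrite('pics/c12.png',np.hstack(a)[:,:,::-1])
E
```

```text
w4 hole [319.7 268.8] TCP foot far edge [322.5 269.2] tip [324.9 396.4]
w9 hole [319.6 266.7] TCP foot far edge [320.3 268.9] tip [321.4 394.5]
```

View pics/c12.png

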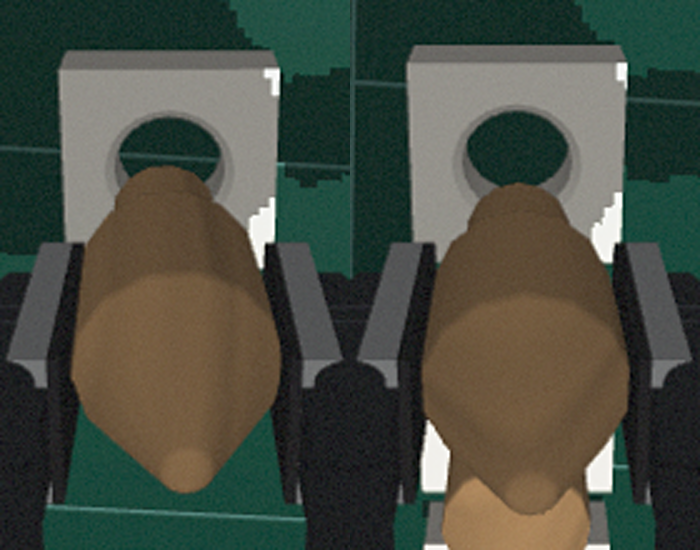

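```bash
python3 -m jog '[[20,0,0,0.0043,0],[20,0,0,0,0],[20,0,0,0,0],[20,0,0,0,0]]'; python3 -m jog '[[20,0,0.012,0,0],[20,0,0.009,0,0],[20,0,0,0,0],[20,0,0,0,0],[20,0,0,0,0]]'
python3 - <<'E'
from h import *
cap('wrist','w10'); d=ld('w10'); cap('scene','s10'); print(r.get_obs()['position'],r.get_obs()['contact_force'])
b=ld('s10')['image'][230:330,330:430]; w=d['image'][100:420,140:500]
cv2.imwrite('pics/c13.png',np.hstack([cv2.resize(w,(400,355)),cv2.resize(b,(355,355))])[:,:,::-1])
E
```

```text
time: 12.28
position: [0.439, 0.0899, 0.0651]
eef_rot: [[0.998, -0.0, -0.067], [0.067, -0.0, 0.998], [-0.0, -1.0, -0.0]]
contact_force: [-0.2, 0.6, 0.0]
opening: 0.34
time: 12.7
position: [0.4388, 0.0899, 0.0438]
eef_rot: [[0.998, -0.001, -0.066], [0.066, 0.0, 0.998], [-0.001, -1.0, 0.0]]
contact_force: [-0.3, 2.3, -0.1]
opening: 0.341
[0.43928318 0.08991526 0.04427885] [ 0.744407   -0.2144055   0.65525074]
```

View pics/c13.png

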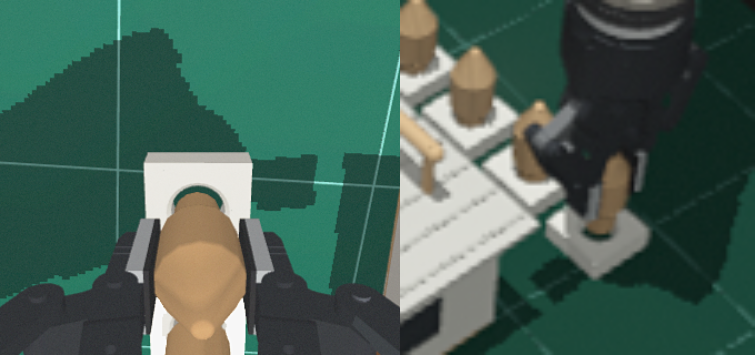

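Aligned, so I lower it.

```bash
python3 -m jog '[[20,0,0.006,0,0],[20,0,0.006,0,0],[20,0,0.005,0,0],[20,0,0,0,0],[20,0,0,0,0]]'
python3 - <<'E'
from h import *
cap('wrist','w11'); d=ld('w11'); cap('scene','s11'); print(r.get_obs()['position'],r.get_obs()['contact_force'])
b=ld('s11')['image'][230:330,330:430]; w=d['image'][100:420,140:500]
cv2.imwrite('pics/c14.png',np.hstack([cv2.resize(w,(400,355)),cv2.resize(b,(355,355))])[:,:,::-1])
E
```

```text
time: 13.22
position: [0.4387, 0.0898, 0.0267]
eef_rot: [[0.998, -0.001, -0.066], [0.066, -0.0, 0.998], [-0.001, -1.0, -0.0]]
contact_force: [-0.3, -0.4, 0.6]
opening: 0.34
[0.43889769 0.08977601 0.02680832] [-0.47964093 -0.09209447 -0.90956864]
```

View pics/c14.png

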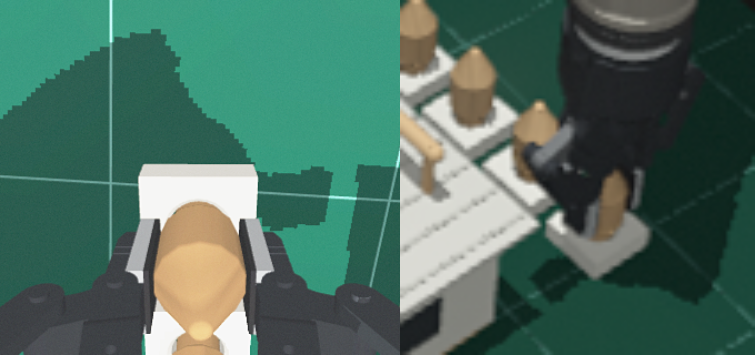

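```bash
python3 -m jog '[[20,0,0.001,0,0],[30,0,0,0,0],[60,0,0,0,0],[60,0,0,0,0],[60,0,0,0,0],[60,0,0,0,0]]'
python3 -m jog '[[60,0,-0.02,0,0],[60,0,-0.03,0,0],[60,0,-0.04,0,0],[60,0,-0.04,0,0],[60,0,-0.04,0,0],[60,0,0,0,0],[60,0,0,0,0]]'
python3 - <<'E'
from h import *
cap('scene','s12');cap('wrist','w12')
b=ld('s12')['image'][210:330,300:430]
cv2.imwrite('pics/c15.png',cv2.resize(b,(650,600))[:,:,::-1])
plan([.53,.0007,.2],3.7,4,60)
E
```

```text
time: 13.82
position: [0.4391, 0.0897, 0.0261]
eef_rot: [[0.998, -0.0, -0.066], [0.066, -0.0, 0.998], [-0.0, -1.0, -0.0]]
contact_force: [-0.5, -1.1, -0.1]
opening: 0.604
time: 14.4
position: [0.4408, 0.09, 0.1985]
eef_rot: [[0.998, 0.006, -0.066], [0.066, -0.0, 0.998], [0.006, -1.0, -0.001]]
contact_force: [0.1, 0.6, -0.1]
opening: 0.6
at [0.4383 0.0893 0.1954] yaw 3.79 step 0.0319
[60, 0.0214, -0.0011, -0.0236, 0.02]
[60, 0.0214, -0.0011, -0.0236, 0.02]
[60, 0.0214, -0.0011, -0.0236, 0.02]
[60, 0.0214, -0.0011, -0.0236, 0.02]
```

View pics/c15.png

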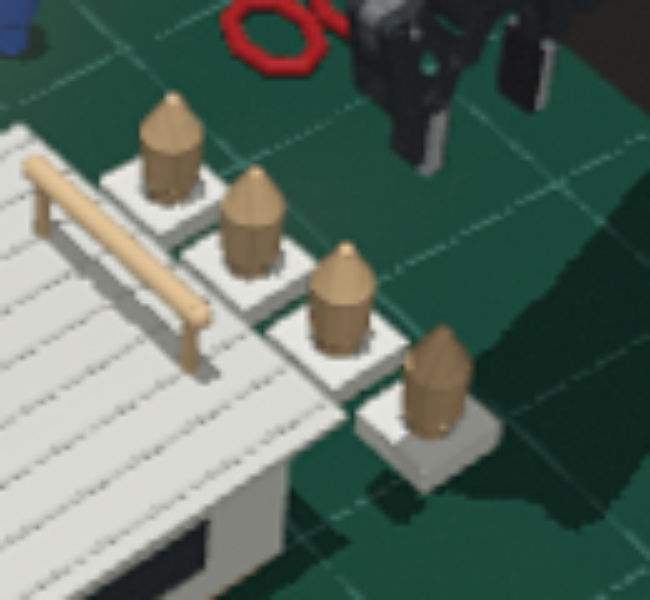

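All four planters hold upright trees. Now the bar.

```bash
python3 -m jog '[[60,0.022,0,-0.018,0],[60,0.022,0,-0.018,0],[60,0.022,0,-0.018,0],[60,0.022,0,-0.018,0],[60,0.022,0,-0.024,0],[60,0,0,0,0],[60,0,0,0,0],[60,0,0,0,0]]'
python3 - <<'E'
from h import *
cap('wrist','w13'); d=ld('w13'); print(r.get_obs()['position'],np.round(r.get_obs()['q'],2))
print(px(d,[.5507,.06,.1285]),px(d,[.5587,-.0587,.1285]),px(d,[.5547,.0007,.1285]))
plan([.5547,.0007,.17],3.7,1,60)
E
```

```text
time: 15.17
position: [0.5537, 0.0019, 0.1941]
eef_rot: [[0.998, -0.004, -0.067], [0.067, 0.001, 0.998], [-0.004, -1.0, 0.001]]
contact_force: [0.6, 0.6, -0.1]
opening: 0.598
[0.55363786 0.00241269 0.19467728] [ 0.46  0.31 -0.65  1.8   0.21  1.1  -0.2 ]
(323.3638014850641, 156.6686552075618) (322.52604847419354, 349.74720944395574) (322.9168348613562, 261.01533419806543)
at [0.5536 0.0024 0.1947] yaw 3.9 step 0.0248
[60, 0.0009, 0.0247, -0.0018, 0.2]
```

View pics/w13.png

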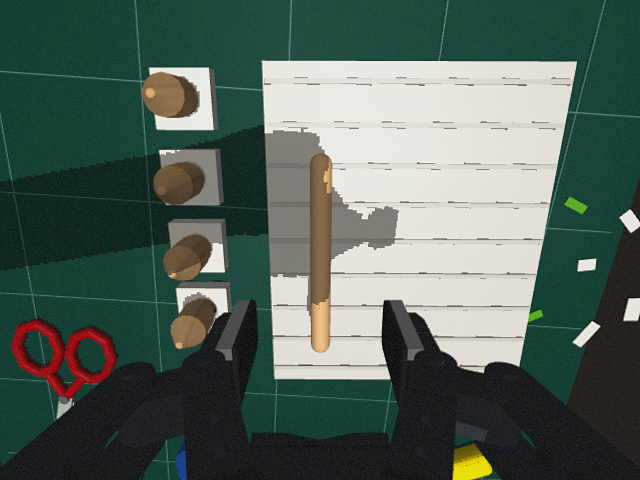

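Wrist view: the bar runs from (320,155) to (320,352), vertical in the picture and centred between the fingers. Next I descend and close.

```bash
python3 -m jog '[[60,0.0005,0.025,-0.001,0],[60,0,0.025,0,0],[60,0,0.025,0,0],[60,0,0.008,0,0],[60,0,0,0,0],[60,0,0,0,0]]'
python3 -m jog '[[25,0,0,0,0],[10,0,0,0,0],[0,0,0,0,0],[0,0,0,0,0],[0,0,0,0,0],[0,0,0,0,0],[0,0,0,0,0]]' 40
python3 - <<'E'
from h import *
cap('wrist','w14'); d=ld('w14'); print(r.get_obs()['position'],r.get_obs()['contact_force'])
E
```

```text
time: 15.72
position: [0.5556, 0.0011, 0.1136]
eef_rot: [[0.998, -0.0, -0.068], [0.068, 0.0, 0.998], [0.0, -1.0, 0.0]]
contact_force: [0.2, 1.0, 1.0]
opening: 0.602
time: 16.3
position: [0.5541, 0.0003, 0.1143]
eef_rot: [[0.998, -0.004, -0.066], [0.066, -0.001, 0.998], [-0.004, -1.0, -0.001]]
contact_force: [-6.8, -0.2, 8.3]
opening: 0.125
[5.54099541e-01 2.24404525e-04 1.14294421e-01] [-6.62610779  0.11928882  7.80752022]
```

View pics/w14.png

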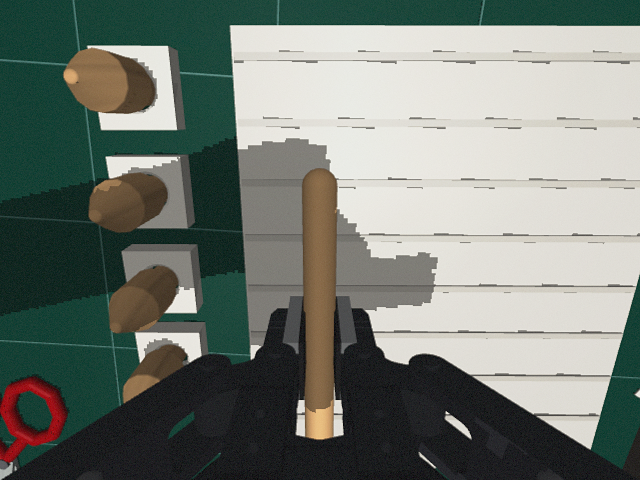

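Bar gripped: opening is 0.125, and the bar lies between the pads in the picture. I raise it along the hinge arc in 2.5° steps, first half now.

```bash
python3 -m jog '[[0,0.0022,-0.0065,0,0],[0,0.0021,-0.0064,0,0],[0,0.0027,-0.0062,0,0],[0,0.0027,-0.0062,0,0],[0,0.0032,-0.006,0,0],[0,0.0033,-0.006,0,0],[0,0.0037,-0.0057,0,0],[0,0.0038,-0.0057,0,0]]' 50
python3 -m jog '[[0,0,0,0,0],[0,0,0,0,0],[0,0,0,0,0]]'
python3 - <<'E'
from h import *
cap('scene','s15'); b=ld('s15')['image'][170:370,210:430]
cv2.imwrite('pics/c16.png',cv2.resize(b,(660,600))[:,:,::-1])
E
```

```text
time: 17.02
position: [0.5756, 0.0016, 0.1617]
eef_rot: [[0.998, -0.009, -0.066], [0.066, -0.002, 0.998], [-0.009, -1.0, -0.001]]
contact_force: [-9.1, 0.1, 2.2]
opening: 0.115
time: 17.27
position: [0.5759, 0.0016, 0.1622]
eef_rot: [[0.998, -0.008, -0.066], [0.066, -0.002, 0.998], [-0.008, -1.0, -0.001]]
contact_force: [-10.8, -0.6, 6.1]
opening: 0.116
```

View pics/c16.png

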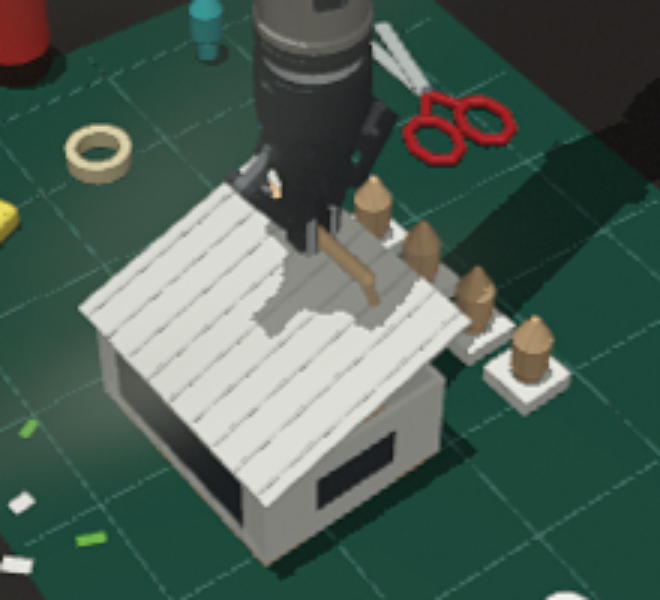

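The roof is up about 20° with only small forces. Second half.

```bash
python3 -m jog '[[0,0.004,-0.0054,0,0],[0,0.0042,-0.0053,0,0],[0,0.0046,-0.005,0,0],[0,0.0047,-0.0049,0,0],[0,0.0051,-0.0046,0,0],[0,0.0051,-0.0045,0,0],[0,0.0054,-0.0041,0,0],[0,0.0055,-0.004,0,0]]'
python3 -m jog '[[0,0,0,0,0],[0,0,0,0,0],[0,0,0,0,0]]'
python3 - <<'E'
from h import *
o=r.get_obs();print(o['position'],o['contact_force'])
cap('scene','s16'); b=ld('s16')['image'][150:350,210:430]
cv2.imwrite('pics/c17.png',cv2.resize(b,(660,600))[:,:,::-1]); cap('top','t16');cap('wrist','w16')
E
```

```text
time: 17.98
position: [0.6137, 0.004, 0.2021]
eef_rot: [[0.998, -0.01, -0.066], [0.066, -0.003, 0.998], [-0.01, -1.0, -0.002]]
contact_force: [-14.8, -1.9, 16.6]
opening: 0.12
time: 18.23
position: [0.6149, 0.0041, 0.2029]
eef_rot: [[0.998, -0.007, -0.066], [0.066, -0.003, 0.998], [-0.007, -1.0, -0.002]]
contact_force: [-15.5, -1.1, 16.9]
opening: 0.115
[0.61485906 0.00411466 0.2029103 ] [-15.53509574  -1.1202169   16.85057888]
```

View pics/c17.png

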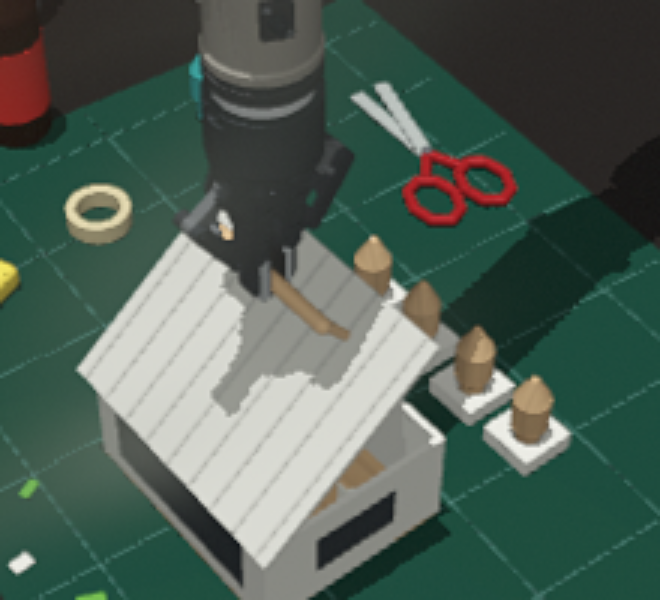

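View pics/w16.png

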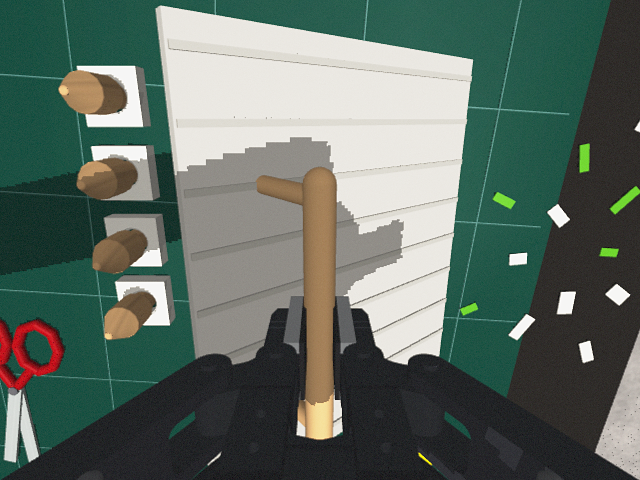

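View pics/t16.png

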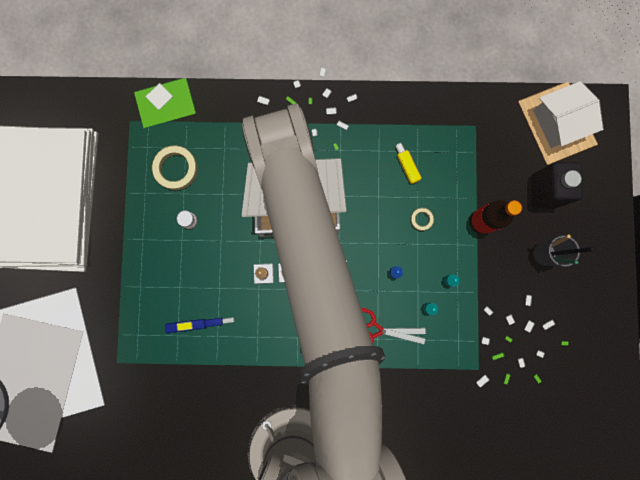

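The scene view shows the roof up near 40°. Commanded chord geometry gives 40.3°. The 23 N force is nearly all radial from the hinge, so I'll ease about 2 mm outward and check the angle from image corners. The roof's right front corner is at scene (355.5,265.5).

```bash
python3 -m jog '[[0,-0.0011,-0.0017,0,0],[0,0,0,0,0],[0,0,0,0,0],[0,0,0,0,0]]'
python3 - <<'E'
from h import *
o=r.get_obs();print(o['position'],o['contact_force'])
a=np.radians(3.75); X=np.array([np.cos(a),np.sin(a),0]);Y=np.array([-np.sin(a),np.cos(a),0]);Z=np.array([0,0,1.])
Hg=np.array([.5547,.0007,0])+.150*X; Hg[2]=.0855
cap('scene','s17'); s=ld('s17');w=ld('w16')
for t in (0,35,40,45):
    q=np.radians(t); f=-X*np.cos(q)+Z*np.sin(q); n=Z*np.cos(q)+X*np.sin(q)
    C=lambda y,l=.185: Hg+f*l+n*.005+Y*y
    print(t,'scene R front',np.round(px(s,C(.111)),1),'L front',np.round(px(s,C(-.111)),1),'back',np.round(px(s,C(.111,0)),1),'wrist',np.round(px(w,C(.111)),1))
cv2.imwrite('pics/c18.png',cv2.resize(s['image'][190:350,220:420],(800,640))[:600,:,::-1])
E
```

```text
time: 18.72
position: [0.615, 0.0041, 0.2032]
eef_rot: [[0.998, -0.004, -0.066], [0.066, -0.002, 0.998], [-0.004, -1.0, -0.001]]
contact_force: [-8.7, -0.4, 8.5]
opening: 0.116
[0.61500707 0.00413732 0.20315214] [-8.69264173 -0.44900757  8.53374267]
0 scene R front [367.8 291.9] L front [302.9 233.9] back [298.2 337.4] wrist [165.7  59. ]
35 scene R front [357.7 266.3] L front [289.1 206.6] back [297.  338.5] wrist [152.1  14.2]
40 scene R front [354.2 264.4] L front [285.1 204.2] back [296.9 338.6] wrist [167.5   3.8]
45 scene R front [350.1 263. ] L front [280.7 202.3] back [296.7 338.8] wrist [191.1  -7.8]
```

View pics/c18.png

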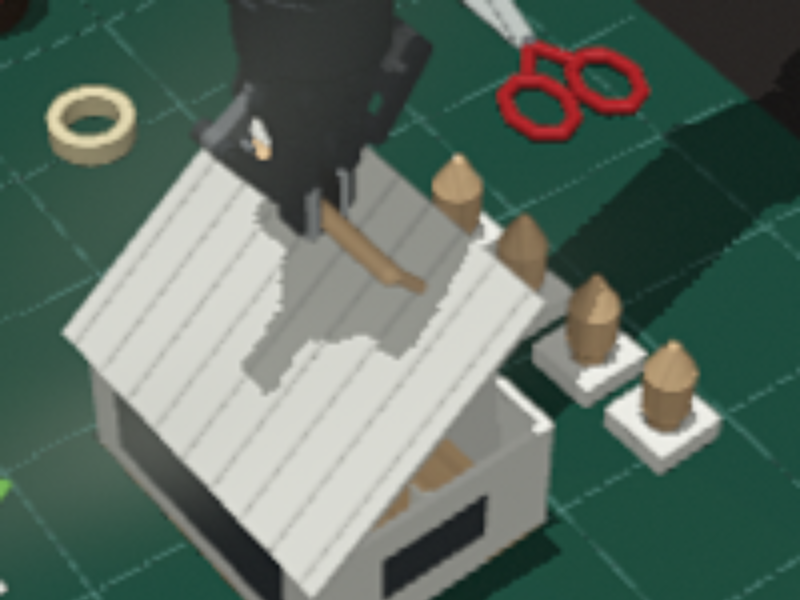

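The corner reads (355.5,264.5), which is about 39–41°. Wrist gives about 38° and kinematics about 40°. I'll hold 1 s to confirm it stays still, then hand in.

```bash
python3 -m jog '[[0,0,0,0,0],[0,0,0,0,0],[0,0,0,0,0],[0,0,0,0,0],[0,0,0,0,0],[0,0,0,0,0],[0,0,0,0,0],[0,0,0,0,0]]'
python3 - <<'E'
from h import *
c=cap('scene','s18'); a=ld('s17')['image'].astype(int); print('changed px',(abs(a-c['image']).max(2)>60).sum())
o=r.get_obs();print(o['position'],o['contact_force'],o['opening'])
r.job_done()
E
```

```text
time: 19.43
position: [0.615, 0.0041, 0.2031]
eef_rot: [[0.998, -0.004, -0.066], [0.066, -0.002, 0.998], [-0.004, -1.0, -0.001]]
contact_force: [-8.8, -0.7, 8.3]
opening: 0.119
changed px 0
[0.61501198 0.00412637 0.20313241] [-9.218325   -1.03526232  7.37732137] 0.11806783597083403
the job is handed in; nothing more can be done
```

I put the two spare wooden trees in the two empty end planters and let go. I then took the roof bar, raised the roof to about 40° and handed the job in at about 19.5 s, still holding it.

- **Trees:** the scene picture shows all four planters with upright trees. Each tree reached the same tool height in the planter as when it stood on the desk, so both are fully down.
- **Roof angle:** the estimates differ a little but all fall within 35–45°. The arm's travel gave about 40°, the roof corner in the scene camera about 39–41°, and the wrist camera about 38°.
- **Holding still:** nothing changed over 0.7 s before handing in. The wrist force was about 12 N, after I eased the hand outward to lower it from 23 N.
- **Other things on the desk:** nothing looked moved in the last pictures I viewed, though I checked this only by eye.

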